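# Open the screw-cap feed canister

## Robot

A 6-joint arm with a two-finger parallel gripper is mounted at the origin on the work surface. World frame = base frame: x ahead of the robot, y to its left, z up, the work surface at z = 0. Lengths are in m, angles in rad, forces in N, time in s.
With the tool pointing down it reaches from about 0.375 to 0.975 m from the base axis. Payload 3.8 kg.
Tool frame: the origin (TCP) lies between the finger pads; the fingertips stand 14 mm ahead of it and the grasp point (between the pads) lies 5 mm behind it (manip.finger_overhang is the distance from the TCP to the fingertips, in m); z points along the fingers, y is the line along which they close (so a half turn about z gives the same grasp; the last joint's range is limited). The gripper opens to 85 mm and grips with 20 to 120 N. Pads are 22 mm wide; open, the fingers measure 114 mm over their backs; the gripper's body (76 mm by 85 mm) begins 54 mm behind the grasp point. The pads swing forward as they close: fully open they stand 13 mm farther back than shut.
Start: joints at [-1.182, 0.264, 1.604, -0, 1.274, -0.037], TCP at [0.279, -0.615, 0.245] pointing down, gripper open.
Joint ranges: [-2.63, 2.63], [-0.94, 2.18], [0.31, 2.57], [-1.31, 4.45], [0, 2.66], [-2.55, 2.55]. Speed limits (rad/s): [2.57, 2.57, 3.14, 3.14, 3.14, 3.14].

## Interface

Orientations are given as a rotation vector (axis times angle).
In Python, from workcell import readout, imaging, hand_in, manip gives the robot as it stands. The module is installed in compiled form; this text tells all that it offers.
- The arm moves only by the tool arm_command, never from a script. Its argument "deltas" is text: rows parted by semicolons, each of 7 numbers parted by spaces: the opening, from -1 (shut) to 1 (fully open), then the shift along the tool's x, y, z as a fraction of full scale, then the turn, a rotation vector about the tool's x, y, z as a fraction of full scale. A call has exactly 10 rows; each row shifts and turns the commanded pose from where the row before left it, along the tool's axes as they then stand; what a row does not reach is not made up. Full scale, the value 1, is 50 cm for a shift and 180 degrees for a turn. A row lasts 1/10 s, in which the tool goes at most 50 mm and 8.59 degrees, less where a joint would pass 70% of its speed; a pose out of reach is approached as far as the arm can. A call with a number of a shift or a turn outside -1 to 1 is refused whole. A call with a gripper value outside its range is refused whole. The fingers move at their own pace and stop on an object; the grip force is fixed at half the most. Time passes only in rows, so rows that do not move let the fingers close, or fill a call up. It gives the time, the measured TCP pose, the force, the opening and the grip force at its end, in the units of the state.
- readout.observe(): the state, without advancing time (a new reading comes with each control period).
- imaging.read_camera(name): name is "scene" or "top" or "wrist"; returns the picture (480x640x3 uint8, blue, green, red); there is no depth.
- imaging.calibration(name): a dict with "K" (3x3 intrinsics, pixels), "dist" ([k1, k2, p1, p2, k3] as OpenCV has them; the pictures are not rectified), "R" (3x3) and "t" (3): a world point X has camera coordinates R X + t. Camera axes: x right, y down, z forward; pixel columns grow to the right and rows downward; lengths in m; the calibration is good to about 2 mm. A picture is of the moment at which its call begins: read the wrist's pose just before it. calibration takes no time and is no camera call; for the wrist camera it gives the pose at the moment of the call.
- hand_in(): hands the job in; it is judged then, once.
The state is a dict: "time": time; "q": joint angles; "joint_velocities": joint speeds; "tau": joint torques, N m; "tcp_pos": TCP position; "tool_rot": TCP orientation; "contact_force": force on the tool from outside, world axes, zero at the start; "moment": the same for the moment, N m; "grip_width": opening from 0.0 (shut) to 1.0 (fully open); "finger_force": force on a finger pad.
Only numpy, scipy, OpenCV 4.12 (cv2) and the standard library are available. Lean on these libraries where they do the work, as an engineer would, in place of code of your own. Each camera call takes 0.05 s, during which the arm holds its last target. There are 200 camera calls.

## Task

Open the bird-feed canister: swing the steel bar that guards its cap fully aside, unscrew the big cap (anticlockwise seen from above) until it lifts free, and set it down flat in the shallow steel tray with its grip upwards, without dropping it. Leave the bar swung aside, and do not disturb the other things on the bench.

Things in the scene. Friction and masses are not known exactly. Their poses are not given: they have to be found in the camera images.
- canister: Square white plastic canister, 150 x 150 mm, shoulder 95 mm above the bench, fixed by a steel cradle plate (250 x 190 x 6 mm). Origin: on the vertical axis of canister and neck, at bench height; z up. A steel post (16 mm thick) stands 105 mm from this axis in the canister's +x direction and carries the swing bar. Place and yaw vary; canister and tray may change places.
- neck_rim (a point): Centre of the rim of the canister's open round neck, 125 mm above the bench; the neck is 64 mm across. Its coarse right-hand thread lifts the cap 20 mm per full turn (3.2 mm per rad). About 0.35 rad into unscrewing a hidden spring click must be overcome (a few tenths of a N m: grip firmly).
- swing_bar (a joint): Angle (rad) of the flat steel guard bar (18 mm wide, 168 to 178 mm above the bench) that turns about the post. At 0 it points in the canister's -x direction, its free end over the middle of the cap; it grows anticlockwise seen from above, to 1.6: the free end moves towards the canister's -y. Starts at 0 to 0.25; out of the way beyond 1.0. Slight friction (about 1 N at the knob), stays where left.
- bar_knob (a point): Centre of the upright round black knob on the bar's free end, 197 mm above the bench, 100 mm from the post's axis. The knob is 18 mm thick and stands from 178 to 216 mm above the bench: push it sideways, or pinch it.
- bar_pivot (a point): Point on the post's axis about which the bar turns, at the bar's mid-height (173 mm above the bench).
- cap: Round grey plastic screw cap, 92 mm across, 61 mm tall, about 0.25 kg. Origin: on its axis at the lower edge of its skirt (99 mm above the bench when screwed home); z up. Home, its x axis is 0.8 to 1.0 rad anticlockwise of the canister's x. It unscrews anticlockwise; the thread lets go at about 4.3 rad (some 3.4 rad of turning, about three twists) and it lifts straight off from 4.4 to 5.5 rad.
- cap_grip (a point): Middle of the cap's upright grip rib, 46 mm above the cap's origin. The rib is 76 mm long (along the cap's x), 18 mm thick (along its y) and 30 mm high; it stands on the cap's flat top, 31 to 61 mm above the cap's origin. Twist and lift the cap by it.
- tray: Square shallow steel tray fixed to the bench, 170 x 170 mm outside, 18 mm high, walls 5 mm, inner floor 5 mm above the bench. Origin: centre of its underside; z up.
- drinker: Bystander: clear plastic bottle, 60 mm thick, 170 mm tall, origin at the centre of its foot. Leave it alone.
- carton: Bystander: cardboard carton 120 x 160 x 70 mm, origin at the centre of its underside. Leave it alone.
- feed_bowl: Bystander: white bowl, 110 mm across, 45 mm tall, origin at the centre of its foot. Leave it alone.
- jug: Bystander: white plastic bottle, 90 mm thick, 190 mm tall, origin at the centre of its foot. Leave it alone.
Things that resemble listed ones, but are neither listed nor needed, are in the scene too. What is shaped like the cap but red is not meant.

How it is judged:
On the way, in this order (a step that is already met when the one before it is completed fails the run):
1. the guard bar is swung out of the way (beyond 1.0 rad) (value of joint swing_bar above 1 rad), for 0.2 s.
2. the cap is unscrewed and lifted clear above the neck (40 mm above its screwed-home height) (z of cap in the frame of canister above 0.139 m and horizontal distance between cap and canister below 0.08 m), for 0.05 s.
At the end, for the whole second after the job is handed in: The cap stands flat on the tray's floor inside its walls (origin within 11 mm of the tray's underside, within 60 mm of its centre), grip upwards (tilt below 0.1 rad), released and at rest, and the guard bar is still swung aside (beyond 1.0 rad) (z of cap in the frame of tray below 0.011 m and horizontal distance between cap and tray below 0.06 m and angle between cap's own z axis and vertical below 0.1 rad and linear speed of cap below 0.02 m/s and contact force between cap and the fingers below 0.1 N and value of joint swing_bar above 1 rad); the robot touches nothing.
It fails at once if the cap is dropped (moving faster than 0.5 m/s while the fingers do not hold it) (linear speed of cap above 0.5 m/s and contact force between cap and the fingers below 0.1 N).
It fails at once if a bystander is moved more than 30 mm (distance of any of drinker, carton, feed_bowl, jug from where it was at the start of the episode above 0.03 m).
It also fails if it takes over 72 s, if anything falls off the work surface, if the arm or the gripper's body presses on something with over 40 N, if the wrist force passes 120 N, or if a joint passes its speed limit or range.

## Working session

There is one attempt and no reset: what is moved stays moved. The work goes in short steps, Python scripts to look and compute and a tool call to move; the robot and the scene stay as the last step left them, time stands still between calls to the robot, and variables do not carry over. Pictures are saved under pics/ and viewed, at most 10 in all, crops included, and the job is handed in when it is done.

Besides the shell and the picture viewer there is one more tool, called as name(argument=value, ...) on one line, values as JSON. arm_command: Moves the arm, as the interface text tells. Its arguments: {"type":"object","properties":{"deltas":{"type":"string"}},"required":["deltas"]}

```bash
mkdir -p pics; python3 - <<'E'
from workcell import readout, imaging
import cv2
for n in("top","scene"):
    cv2.imwrite(f"pics/{n}0.png",imaging.read_camera(n))
    c=imaging.calibration(n); print(n,c)
print(readout.observe())
E
```

```text
top {'K': array([[587.5752865 ,   0.        , 327.77184028],
       [  0.        , 587.5752865 , 239.33426981],
       [  0.        ,   0.        ,   1.        ]]), 'dist': array([-0.0277441,  0.       ,  0.       ,  0.       ,  0.       ]), 'R': array([[-0.01121346, -0.99980805, -0.01606639],
       [-0.9805819 ,  0.01414101, -0.19559954],
       [ 0.19578919,  0.01356107, -0.98055224]]), 't': array([0.00178143, 0.59169188, 1.38326905])}
scene {'K': array([[494.60773083,   0.        , 314.25299824],
       [  0.        , 494.60773083, 242.07085385],
       [  0.        ,   0.        ,   1.        ]]), 'dist': array([0.03986477, 0.        , 0.        , 0.        , 0.        ]), 'R': array([[ 0.64448817,  0.76457919,  0.00732484],
       [ 0.60409337, -0.50329016, -0.61787557],
       [-0.46872828,  0.40263838, -0.78624178]]), 't': array([-0.37647347, -0.26837192,  1.84374826])}
{'time': 0.1, 'q': array([-1.18193329e+00,  2.64668263e-01,  1.60519836e+00,  2.23438653e-05,
        1.27370750e+00, -3.68983548e-02]), 'joint_velocities': array([ 0.00085955, -0.00145051, -0.00307517,  0.00139315, -0.00077265,
        0.00045526]), 'tau': array([ 2.17575271e-04, -5.16706717e+01, -3.68590808e+01,  6.18423815e-05,
        6.35615696e-03,  3.86472379e-06]), 'tcp_pos': array([ 0.27855787, -0.61416868,  0.24411403]), 'tool_rot': array([-3.06876709e+00, -6.63321467e-01,  5.11569811e-04]), 'contact_force': array([0.60894471, 0.30679246, 1.33203434]), 'moment': array([-0.03053362,  0.00699013, -0.00361704]), 'finger_force': 0.0, 'grip_width': 0.9977736072778102}
```

View pics/top0.png

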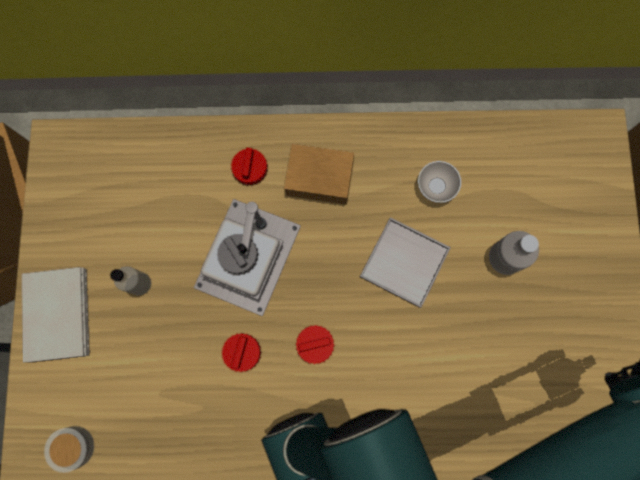

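View pics/scene0.png

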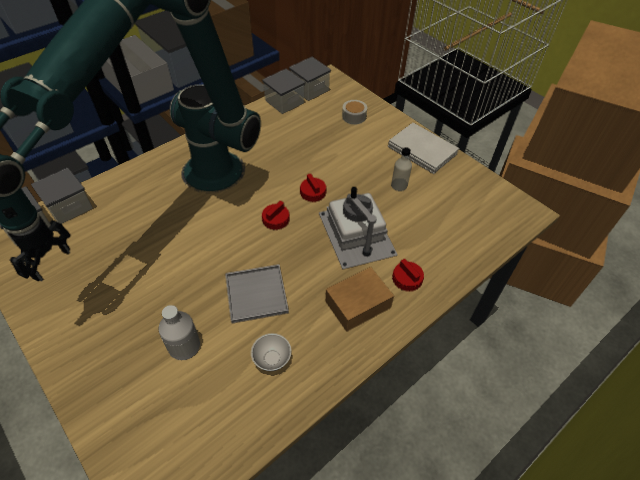

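```bash
python3 - <<'E'
import cv2,numpy as np
t=cv2.imread("pics/top0.png")[190:320,185:305];s=cv2.imread("pics/scene0.png")[175:280,310:410]
t=cv2.resize(t,None,fx=3.33*1.3,fy=3.33*1.3,interpolation=3)[:560]
s=cv2.resize(s,(280,294),interpolation=3)
o=np.zeros((560,800,3),np.uint8);o[:t.shape[0],:t.shape[1]]=t;o[:294,520:]=s
cv2.imwrite("pics/c0.png",o);print(t.shape)
E
```

```text
(560, 519, 3)
```

View pics/c0.png

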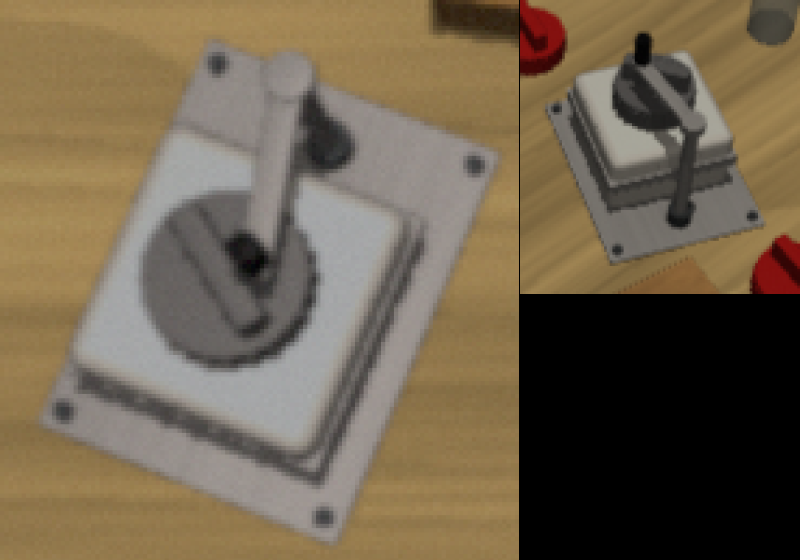

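```bash
cat >h.py <<'E'
import numpy as np,cv2
from workcell import imaging,readout
def ray(n,uv,z,c=None):
    c=c or imaging.calibration(n)
    p=cv2.undistortPoints(np.array(uv,float).reshape(-1,1,2),c["K"],c["dist"]).reshape(-1,2)
    d=np.c_[p,np.ones(len(p))]@c["R"]; o=-c["R"].T@c["t"]
    return (o+d*((z-o[2])/d[:,2])[:,None])[:,:2]
def proj(n,X,c=None):
    c=c or imaging.calibration(n)
    return cv2.projectPoints(np.array(X,float).reshape(-1,1,3),cv2.Rodrigues(c["R"])[0],c["t"],c["K"],c["dist"])[0].reshape(-1,2)
E
python3 - <<'E'
from h import *
np.set_printoptions(precision=4,suppress=True)
f=lambda l:[(185+u/4.325-.5+.1,190+v/4.31-.5+.1) for u,v in l]
P=ray("top",f([(208,40),(500,155),(337,543),(40,425)]),.006);print(P,P.mean(0))
e=(P[0]+P[1]-P[2]-P[3])/2;w=(P[0]+P[3]-P[1]-P[2])/2;print("len",np.linalg.norm(e),np.linalg.norm(w),np.arctan2(e[1],e[0]),np.arctan2(-w[0],w[1]))
print("shoulder",ray("top",f([(178,130),(408,212),(312,455),(75,362)]),.095))
print("cap",ray("top",f([(228,278)]),.125)," post",ray("top",f([(288,75)]),.18),"knob",ray("top",f([(246,247)]),.216))
R=ray("top",f([(188,217),(253,323)]),.16);d=R[0]-R[1];print("rib",R,R.mean(0),np.linalg.norm(d),np.arctan2(d[1],d[0]))
T=ray("top",[(394,221),(449,247),(422,306),(361,276)],.018);print("tray",T,T.mean(0))
e=(T[0]+T[1]-T[2]-T[3])/2;print(np.linalg.norm(e),np.arctan2(e[1],e[0]))
E
```

```text
[[0.7125 0.2399]
 [0.6391 0.0651]
 [0.4111 0.1594]
 [0.4816 0.3334]] [0.5611 0.1994]
len 0.24789152040856538 0.18867937660576273 -0.3883690097516147 -0.3911719815268462
shoulder [[0.6361 0.2396]
 [0.5874 0.1106]
 [0.4529 0.1623]
 [0.5057 0.2934]]
cap [[0.5463 0.2048]]  post [[0.6449 0.1658]] knob [[0.5461 0.1804]]
rib [[0.5732 0.2207]
 [0.5159 0.1852]] [0.5446 0.2029] 0.06736917808844745 0.553739711804848
tray [[ 0.6447 -0.1737]
 [ 0.5757 -0.3095]
 [ 0.4289 -0.2356]
 [ 0.5054 -0.087 ]] [ 0.5387 -0.2014]
0.16409456886621254 -0.5117612982060233
```

```bash
cat >>h.py <<'E'
from scipy.spatial.transform import Rotation as Ro
def to(p,yang=None):
    """remaining shift (tool axes, fraction of full scale) and turn about tool z to bring TCP to p, tool y heading yang, tool down"""
    s=readout.observe();R=Ro.from_rotvec(s["tool_rot"])
    print("t",round(s["time"],2),"pos",s["tcp_pos"].round(4),"yang",round(np.arctan2(*R.as_matrix()[[1,0],1]),3),"q",s["q"].round(2),"F",s["contact_force"].round(1),"M",s["moment"].round(2),"w",round(s["grip_width"],3),"ff",round(s["finger_force"],1))
    print("shift",(R.inv().apply(np.array(p)-s["tcp_pos"])/.5).round(4))
    if yang is not None:
        T=Ro.from_matrix(np.c_[[np.cos(yang+np.pi/2),np.sin(yang+np.pi/2),0],[np.cos(yang),np.sin(yang),0],[0,0,-1]])
        print("turn",((R.inv()*T).as_rotvec()/np.pi).round(4), "shift after turn",(T.inv().apply(np.array(p)-s["tcp_pos"])/.5).round(4))
E
python3 -c "
from h import *
to([.548,.180,.28],-1.72)"
```

```text
t 0.1 pos [ 0.2786 -0.6142  0.2441] yang -1.145 q [-1.18  0.26  1.61  0.    1.27 -0.04] F [0.6 0.3 1.3] M [-0.03  0.01 -0.  ] w 0.998 ff 0.0
shift [ 1.1468 -1.2241 -0.0692]
turn [-0.0006  0.0002  0.183 ] shift after turn [ 0.2968 -1.6508 -0.0718]
```

arm_command(deltas="0 0.04 -0.043 -0.03 0 0 0; 0 0.058 -0.062 -0.02 0 0 0; 0 0.058 -0.062 -0.01 0 0 0; 0 0.058 -0.062 0 0 0 0; 0 0.058 -0.062 0 0 0 0; 0 0.058 -0.062 0 0 0 0; 0 0.058 -0.062 0 0 0 0; 0 0.058 -0.062 0 0 0 0; 0 0.058 -0.062 0 0 0 0; 0 0.058 -0.062 0 0 0 0")

```text
time: 1.1
tcp_pos: [0.4105, -0.2232, 0.2749]
tool_rot: [-3.07, -0.663, 0.0]
contact_force: [0.4, -0.8, 0.7]
grip_width: 0.498
finger_force: 0.0
```

arm_command(deltas="0 0.058 -0.062 0 0 0 0; 0 0.058 -0.062 0 0 0 0; 0 0.058 -0.062 0 0 0 0; 0 0.058 -0.062 0 0 0 0; 0 0.058 -0.062 0 0 0 0; 0 0 0 0 0 0 0.037; 0 0 0 0 0 0 0.037; 0 0 0 0 0 0 0.037; 0 0 0 0 0 0 0.037; 0 0 0 0 0 0 0.035")

```text
time: 2.1
tcp_pos: [0.4782, -0.0238, 0.2747]
tool_rot: [3.132, -0.241, -0.002]
contact_force: [0.3, 0.0, 0.4]
grip_width: 0.5
finger_force: 0.0
```

```bash
python3 -c "
from h import *
to([.548,.180,.28],-1.72)"
```

```text
t 2.1 pos [ 0.4782 -0.0238  0.2747] yang -1.724 q [-0.1  -0.13  1.97 -0.    1.3   1.62] F [0.3 0.  0.4] M [ 0.13 -0.01 -0.03] w 0.5 ff 0.0
shift [ 0.0756 -0.4241 -0.0106]
turn [ 0.      0.0003 -0.0014] shift after turn [ 0.0774 -0.4237 -0.0105]
```

arm_command(deltas="0 0.013 -0.07 0 0 0 0; 0 0.013 -0.07 0 0 0 0; 0 0.013 -0.071 0 0 0 0; 0 0.013 -0.071 0 0 0 0; 0 0.012 -0.071 0 0 0 0; 0 0.012 -0.071 0 0 0 0; 0 0 0 0 0 0 0; 0 0 0 0 0 0 0; 0 0 0 0 0 0 0; 0 0 0 0 0 0 0")

```text
time: 3.1
tcp_pos: [0.5474, 0.1789, 0.2752]
tool_rot: [3.132, -0.236, -0.001]
contact_force: [-0.7, -0.7, 0.2]
grip_width: 0.499
finger_force: 0.0
```

```bash
python3 -c "
from h import *
to([.548,.180,.204],-1.72)
c=imaging.calibration('wrist');im=imaging.read_camera('wrist')
print(proj('wrist',[[.546,.18,.216],[.643,.163,.178],[.546,.203,.13]],c))
cv2.imwrite('pics/w1.png',im);import pickle;pickle.dump(c,open('w1.pkl','wb'))"
```

```text
t 3.1 pos [0.5474 0.1789 0.2752] yang -1.721 q [ 0.27  0.06  1.78 -0.    1.3   1.99] F [-0.7 -0.7  0.2] M [ 0.01 -0.04 -0.07] w 0.499 ff 0.0
shift [ 0.001  -0.0023  0.1423]
turn [ 0.0001  0.0001 -0.0004] shift after turn [ 0.001  -0.0023  0.1423]
[[323.95628969 265.91918696]
 [327.67253228  92.54927456]
 [295.93669359 231.61273919]]
```

View pics/w1.png

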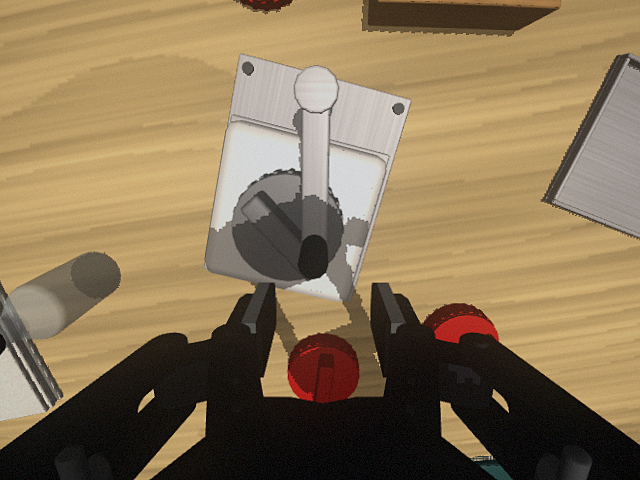

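```bash
python3 -c "
from h import *;import pickle
c=pickle.load(open('w1.pkl','rb'))
print(ray('wrist',[(314,266-22)],.216,c),ray('wrist',[(314,266)],.197,c),ray('wrist',[(316,89)],.18,c),ray('wrist',[(288,226)],.127,c))
print(proj('wrist',[[.546,.183,.216],[.546,.183,.178],readout.observe()['tcp_pos']],c),-c['R'].T@c['t'])
P=ray('wrist',[(240,54),(411,99)],.006,c);print(P,ray('top',[(235,204-.5),(295.2,228)],.006))
"
```

```text
[[0.56013474 0.18364502]] [[0.53951851 0.18735592]] [[0.64583364 0.16974623]] [[0.55095618 0.20905295]]
[[318.87536522 266.63674217]
 [319.41350161 246.32783699]
 [326.48143644 314.30083532]] [0.6191621  0.16986406 0.40428553]
[[0.71274299 0.24323038]
 [0.64149307 0.06938692]] [[0.70004448 0.23368616]
 [0.6328924  0.0778931 ]]
```

arm_command(deltas="0 0 -0.012 0.03 0 0 0; 0 0 0 0.03 0 0 0; 0 0 0 0.03 0 0 0; 0 0 0 0.03 0 0 0; 0 0 0 0.023 0 0 0; -0.5 0 0 0 0 0 0; -0.5 0 0 0 0 0 0; -0.5 0 0 0 0 0 0; -0.5 0 0 0 0 0 0; -0.5 0 0 0 0 0 0")

```text
time: 4.15
tcp_pos: [0.5491, 0.1861, 0.2047]
tool_rot: [-3.132, 0.234, -0.002]
contact_force: [-0.9, 1.3, 0.8]
grip_width: 0.251
finger_force: 0.0
```

```bash
python3 -c "
from h import *
to([.548,.184,.204],-1.72)"
```

```text
t 4.15 pos [0.5491 0.1861 0.2047] yang -1.72 q [0.28 0.11 1.86 0.   1.17 2.  ] F [-0.9  1.3  0.8] M [0.03 0.03 0.  ] w 0.251 ff 0.0
shift [-0.0015  0.0045  0.0013]
turn [-0.0002 -0.0004  0.    ] shift after turn [-0.0015  0.0045  0.0013]
```

arm_command(deltas="-0.5 0.0016 0.025 0 0 0 -0.04; -0.5 0.0016 0.025 0 0 0 -0.04; -0.5 0.0016 0.025 0 0 0 -0.04; -0.5 0.0016 0.025 0 0 0 -0.04; -0.5 0.0016 0.025 0 0 0 -0.04; -0.5 0.0016 0.025 0 0 0 -0.04; -0.5 0.0016 0.025 0 0 0 -0.04; -0.5 0.0016 0.025 0 0 0 -0.04; -0.5 0.0016 0.025 0 0 0 -0.04; -0.5 0.0016 0.025 0 0 0 -0.04")

```text
time: 5.15
tcp_pos: [0.6027, 0.0817, 0.2042]
tool_rot: [-2.668, -1.659, 0.0]
contact_force: [-1.0, 2.3, 0.7]
grip_width: 0.25
finger_force: 0.7
```

```bash
python3 -c "
from h import *
to([.598,.076,.28],-0.46)"
```

```text
t 5.15 pos [0.6027 0.0817 0.2042] yang -0.458 q [0.09 0.17 1.8  0.   1.18 0.55] F [-1.   2.3  0.7] M [0.22 0.11 0.01] w 0.25 ff 0.7
shift [-0.0144 -0.0035 -0.1516]
turn [-0.0002 -0.      0.0005] shift after turn [-0.0144 -0.0034 -0.1516]
```

arm_command(deltas="0 0 0 0 0 0 0; 0 0 0 -0.045 0 0 0; 0 0 0 -0.045 0 0 0; 0 0 0 -0.045 0 0 0; 0 0 0 -0.045 0 0 0; 0.5 0.043 -0.052 0 0 0 0.045; 0.9 0 0 0 0 0 0.045; 1 0 0 0 0 0 0.045; 1 0 0 0 0 0 0.044; 1 0 0 0 0 0 0")

```text
time: 6.15
tcp_pos: [0.5887, 0.1133, 0.2941]
tool_rot: [-3.027, -0.842, -0.001]
contact_force: [-0.6, -0.7, 0.4]
grip_width: 1.0
finger_force: 0.0
```

```bash
python3 -c "
from h import *
to([.547,.205,.28],-1.02)"
```

```text
t 6.15 pos [0.5887 0.1133 0.2941] yang -1.028 q [0.15 0.1  1.71 0.   1.33 1.18] F [-0.6 -0.7  0.4] M [0.01 0.02 0.02] w 1.0 ff 0.0
shift [ 0.0233 -0.2     0.0282]
turn [ 0.     -0.0001 -0.0026] shift after turn [ 0.0249 -0.1999  0.0282]
```

arm_command(deltas="1 0.006 -0.05 0.007 0 0 -0.002; 1 0.006 -0.05 0.007 0 0 0; 1 0.006 -0.05 0.007 0 0 0; 1 0.006 -0.05 0.007 0 0 0; 1 0 0 0 0 0 0; 1 0 0 0 0 0 0; 1 0 0 0 0 0 0; 1 0 0 0 0 0 0; 1 0 0 0 0 0 0; 1 0 0 0 0 0 0")

```text
time: 7.15
tcp_pos: [0.5474, 0.2038, 0.2799]
tool_rot: [3.023, 0.854, 0.0]
contact_force: [0.2, 0.0, 0.1]
grip_width: 0.998
finger_force: 0.0
```

```bash
python3 -c "
from h import *
to([.547,.205,.15],-1.02)
c=imaging.calibration('wrist');im=imaging.read_camera('wrist')
print(proj('wrist',[[.547,.205,.13],[.547,.205,.16],[.598,.076,.216],readout.observe()['tcp_pos']],c))
cv2.imwrite('pics/w2.png',im);import pickle;pickle.dump(c,open('w2.pkl','wb'))"
```

```text
t 7.15 pos [0.5474 0.2038 0.2799] yang -1.02 q [ 0.31  0.07  1.76 -0.    1.31  1.33] F [0.2 0.  0.1] M [-0.03  0.    0.03] w 0.998 ff 0.0
shift [ 0.0005 -0.0024  0.2597]
turn [ 0. -0. -0.] shift after turn [ 0.0006 -0.0024  0.2597]
[[322.51208749 225.11286299]
 [322.49040246 235.22849219]
 [541.07448607 297.50082635]
 [324.84184486 316.24738249]]
```

View pics/w2.png

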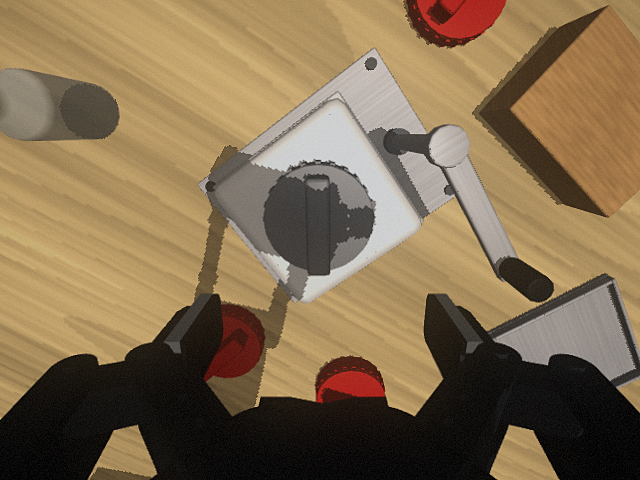

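arm_command(deltas="1 0.0066 -0.0046 0.04 0 0 0; 1 0 0 0.04 0 0 0; 1 0 0 0.04 0 0 0; 1 0 0 0.04 0 0 0; 1 0 0 0.04 0 0 0; 1 0 0 0.03 0 0 0; 1 0 0 0.02 0 0 0; 1 0 0 0.0138 0 0 0; 1 0 0 0 0 0 0; 1 0 0 0 0 0 0")

```text
time: 8.2
tcp_pos: [0.5492, 0.2082, 0.1485]
tool_rot: [-3.023, -0.855, -0.002]
contact_force: [-0.3, -0.6, -0.2]
grip_width: 0.998
finger_force: 0.0
```

arm_command(deltas="-1 0 0 0 0 0 0; -1 0 0 0 0 0 0; -1 0 0 0 0 0 0; -1 0 0 0 0 0 0; -1 0 0 0 0 0 0; -1 0 0 0 0 0 0; -1 0 0 0 0 0 0; -1 0 0 0 0 0 0; -1 0 0 0 0 0 0; -1 0 0 0 0 0 0")

```text
time: 9.2
tcp_pos: [0.549, 0.2082, 0.1483]
tool_rot: [-3.023, -0.855, -0.001]
contact_force: [-0.3, 0.2, 3.8]
grip_width: 0.204
finger_force: 59.4
```

```bash
python3 -c "
from h import *
to([.549,.2075,.148],-1.02)"
```

```text
t 9.2 pos [0.549  0.2082 0.1483] yang -1.019 q [0.32 0.18 1.89 0.   1.07 1.34] F [-0.3  0.2  3.8] M [0.04 0.02 0.01] w 0.204 ff 59.4
shift [-0.0008  0.0012  0.0007]
turn [ 0.     -0.0003  0.0002] shift after turn [-0.0008  0.0012  0.0007]
```

arm_command(deltas="-1 0 0 -0.0008 0 0 -0.03; -1 0 0 -0.0006 0 0 -0.03; -1 0 0 -0.0006 0 0 -0.03; -1 0 0 -0.0006 0 0 -0.03; -1 0 0 -0.0006 0 0 -0.03; -1 0 0 -0.0006 0 0 -0.03; -1 0 0 -0.0006 0 0 -0.03; -1 0 0 -0.0006 0 0 -0.03; -1 0 0 -0.0006 0 0 -0.03; -1 0 0 -0.0006 0 0 -0.03")

```text
time: 10.2
tcp_pos: [0.5485, 0.2078, 0.1503]
tool_rot: [-2.301, -2.139, 0.001]
contact_force: [1.2, 0.2, 0.0]
grip_width: 0.2
finger_force: 59.3
```

```bash
python3 -c "
from h import *
to([.549,.2082,.1512],-.077)"
```

```text
t 10.2 pos [0.5485 0.2078 0.1503] yang -0.073 q [ 0.32  0.18  1.89 -0.    1.07  0.39] F [1.2 0.2 0. ] M [-0.03 -0.16 -0.06] w 0.2 ff 59.3
shift [ 0.0008  0.0009 -0.0017]
turn [-0.0001  0.0001  0.0012] shift after turn [ 0.0008  0.0009 -0.0017]
```

arm_command(deltas="-1 0 0 -0.0012 0 0 -0.04; -1 0 0 -0.0008 0 0 -0.04; -1 0 0 -0.0008 0 0 -0.04; -1 0 0 -0.0008 0 0 -0.04; -1 0 0 -0.0008 0 0 -0.04; -1 0 0 -0.0008 0 0 -0.04; -1 0 0 -0.0008 0 0 -0.04; -1 0 0 -0.0008 0 0 -0.04; -1 0 0 -0.0008 0 0 -0.04; -1 0 0 -0.0008 0 0 -0.04")

```text
time: 11.2
tcp_pos: [0.5482, 0.208, 0.1543]
tool_rot: [-0.603, -3.082, 0.001]
contact_force: [-0.1, 0.7, 0.6]
grip_width: 0.202
finger_force: 59.3
```

```bash
python3 -c "
from h import *
to([.549,.2082,.1555],1.18)"
```

```text
t 11.2 pos [0.5482 0.208  0.1543] yang 1.185 q [ 0.32  0.17  1.89  0.    1.08 -0.86] F [-0.1  0.7  0.6] M [ 0.12  0.   -0.06] w 0.202 ff 59.3
shift [-0.0014  0.001  -0.0024]
turn [-0.0002 -0.0004  0.0015] shift after turn [-0.0014  0.001  -0.0024]
```

arm_command(deltas="-1 0 0 -0.001 0 0 -0.04; -1 0 0 -0.0008 0 0 -0.04; -1 0 0 -0.0008 0 0 -0.04; -1 0 0 -0.0008 0 0 -0.04; -1 0 0 -0.0008 0 0 -0.04; -1 0 0 -0.0008 0 0 -0.04; -1 0 0 -0.0008 0 0 -0.04; -1 0 0 -0.0008 0 0 -0.04; -1 0 0 -0.0008 0 0 -0.04; -1 0 0 -0.0008 0 0 -0.04")

```text
time: 12.2
tcp_pos: [0.5482, 0.2076, 0.1583]
tool_rot: [1.324, -2.847, 0.0]
contact_force: [1.3, -0.9, 0.1]
grip_width: 0.201
finger_force: 59.3
```

arm_command(deltas="-1 0 0 -0.0008 0 0 -0.04; -1 0 0 -0.0008 0 0 -0.04; -1 0 0 -0.0004 0 0 -0.02; -1 0 0 0 0 0 0; -1 0 0 0 0 0 0; -1 0 0 0 0 0 0; -1 0 0 0 0 0 0; -1 0 0 -0.002 0 0 0; -1 0 0 -0.002 0 0 0; -1 0 0 0 0 0 0")

```text
time: 13.2
tcp_pos: [0.5488, 0.2081, 0.1624]
tool_rot: [-1.747, 2.611, -0.0]
contact_force: [0.8, 0.3, -3.9]
grip_width: 0.19
finger_force: 59.1
```

```bash
python3 -c "
from h import *
to([.549,.2082,.1555],2.75)
c=imaging.calibration('wrist');im=imaging.read_camera('wrist')
cv2.imwrite('pics/w3.png',im)"
```

```text
t 13.2 pos [0.5488 0.2081 0.1624] yang 2.75 q [ 0.32  0.16  1.88 -0.    1.09 -2.43] F [ 0.8  0.3 -3.9] M [ 0.05 -0.03  0.03] w 0.19 ff 59.1
shift [-0.0003 -0.0003  0.0139]
turn [-0.0001  0.0001  0.0001] shift after turn [-0.0003 -0.0003  0.0139]
```

View pics/w3.png

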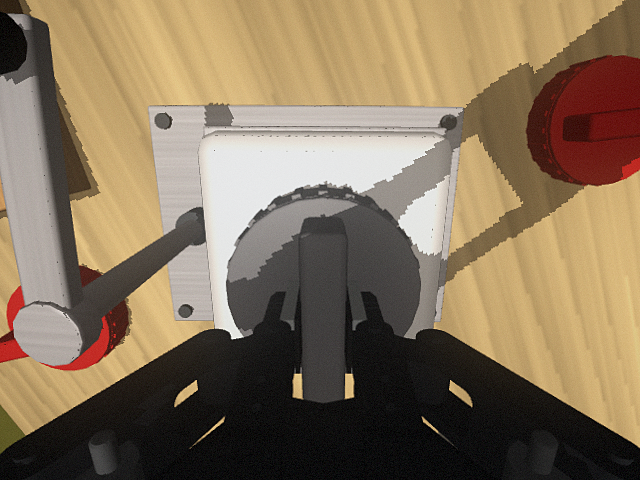

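arm_command(deltas="-1 0 0 -0.006 0 0 0; -1 0 0 -0.006 0 0 0; -1 0 0 -0.006 0 0 0; -1 0 0 -0.006 0 0 0; -1 0 0 -0.01 0 0 0; -1 0 0 -0.02 0 0 0; -1 0 0 -0.03 0 0 0; -1 0 0 -0.03 0 0 0; -1 0 0 -0.03 0 0 0; -1 0 0 -0.03 0 0 0")

```text
time: 14.25
tcp_pos: [0.549, 0.2082, 0.2514]
tool_rot: [-1.747, 2.61, -0.001]
contact_force: [0.1, -0.7, -3.3]
grip_width: 0.2
finger_force: 59.0
```

```bash
python3 -c "
from h import *
to([.539,-.2,.25],2.37)
for n in ('top','scene'): cv2.imwrite('pics/%s4.png'%n,imaging.read_camera(n))
a=cv2.imread('pics/top4.png')[180:330,180:460];b=cv2.imread('pics/scene4.png')[160:340,210:430]
a=cv2.resize(a,None,fx=1.6,fy=1.6);b=cv2.resize(b,None,fx=1.45,fy=1.45)
o=np.zeros((270,780,3),np.uint8);o[:240,:448]=a;o[:b.shape[0],450:450+b.shape[1]]=b;cv2.imwrite('pics/c4.png',o)"
```

```text
t 14.25 pos [0.549  0.2082 0.2514] yang 2.751 q [ 0.32  0.09  1.79  0.    1.25 -2.43] F [ 0.1 -0.7 -3.3] M [0.01 0.05 0.03] w 0.2 ff 59.0
shift [ 0.7624 -0.2926  0.0023]
turn [-0.0003  0.0004  0.1211] shift after turn [ 0.5992 -0.5549  0.0027]
```

View pics/c4.png

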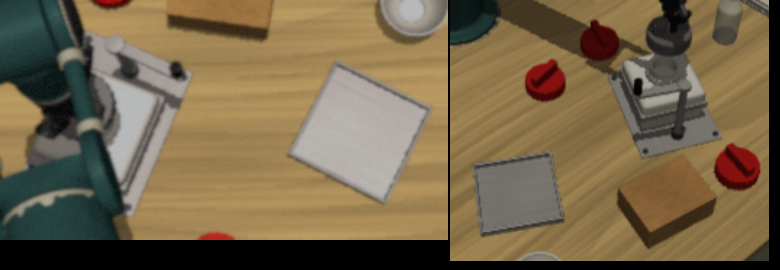

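arm_command(deltas="-1 0 0 -0.01 0 0 0.04; -1 0 0 -0.01 0 0 0.04; -1 0 0 -0.01 0 0 0.04; -1 0 0 -0.01 0 0 0.04; -1 0 0 -0.01 0 0 0.04; -1 0 0 -0.01 0 0 0.04; -1 0 0 -0.01 0 0 0.04; -1 0 0 -0.01 0 0 0.04; -1 0 0 -0.01 0 0 0.04; -1 0 0 0 0 0 0.04")

```text
time: 15.35
tcp_pos: [0.5488, 0.2081, 0.2947]
tool_rot: [0.129, 3.138, 0.0]
contact_force: [-0.1, 1.0, -2.5]
grip_width: 0.199
finger_force: 59.0
```

```bash
python3 -c "
from h import *
to([.541,-.199,.29])"
```

```text
t 15.35 pos [0.5488 0.2081 0.2947] yang 1.489 q [ 0.32  0.07  1.74  0.    1.33 -1.17] F [-0.1  1.  -2.5] M [-0.07 -0.03 -0.  ] w 0.199 ff 59.0
shift [-0.0511 -0.8128  0.0092]
```

arm_command(deltas="-1 -0.002 -0.03 0 0 0 0; -1 -0.004 -0.055 0 0 0 0; -1 -0.004 -0.06 0 0 0 0; -1 -0.004 -0.06 0 0 0 0; -1 -0.004 -0.06 0 0 0 0; -1 -0.004 -0.06 0 0 0 0; -1 -0.004 -0.06 0 0 0 0; -1 -0.004 -0.06 0 0 0 0; -1 -0.004 -0.06 0 0 0 0; -1 -0.004 -0.06 0 0 0 0")

```text
time: 16.35
tcp_pos: [0.545, -0.077, 0.2938]
tool_rot: [-0.117, -3.138, 0.0]
contact_force: [0.5, 1.4, -3.2]
grip_width: 0.201
finger_force: 59.0
```

arm_command(deltas="-1 -0.004 -0.06 0 0 0 0; -1 -0.004 -0.06 0 0 0 0; -1 -0.004 -0.06 0 0 0 0; -1 -0.002 -0.04 0 0 0 0; -1 -0.001 -0.028 0 0 0 0; -1 0 0 0.03 0 0 0; -1 0 0 0.04 0 0 0; -1 0 0 0.04 0 0 0; -1 0 0 0.04 0 0 0; -1 0 0 0 0 0 0")

```text
time: 17.35
tcp_pos: [0.5409, -0.197, 0.2142]
tool_rot: [-0.118, -3.131, -0.006]
contact_force: [-1.0, 0.5, -2.5]
grip_width: 0.199
finger_force: 58.9
```

```bash
python3 -c "
from h import *
to([.541,-.199,.055])
cv2.imwrite('pics/s5.png',imaging.read_camera('scene')[200:360,180:340])"
```

```text
t 17.35 pos [ 0.5409 -0.197   0.2142] yang 1.496 q [-0.39  0.1   1.85  0.    1.2  -1.89] F [-1.   0.5 -2.5] M [-0.02  0.06  0.02] w 0.199 ff 58.9
shift [-0.0032 -0.0051  0.3184]
```

View pics/s5.png

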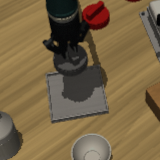

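arm_command(deltas="-1 0 0 0.03 0 0 0; -1 0 0 0.05 0 0 0; -1 0 0 0.05 0 0 0; -1 0 0 0.05 0 0 0; -1 0 0 0.05 0 0 0; -1 0 0 0.04 0 0 0; -1 0 0 0.02 0 0 0; -1 0 0 0.01 0 0 0; -1 0 0 0 0 0 0; -1 0 0 0 0 0 0")

```text
time: 18.4
tcp_pos: [0.545, -0.1996, 0.0705]
tool_rot: [0.12, 3.137, -0.001]
contact_force: [0.3, -0.2, -2.8]
grip_width: 0.2
finger_force: 59.1
```

arm_command(deltas="-1 0 0 0.002 0 0 0; -1 0 0 0.002 0 0 0; -1 0 0 0.002 0 0 0; -1 0 0 0.002 0 0 0; -1 0 0 0.002 0 0 0; -1 0 0 0.002 0 0 0; -1 0 0 0.002 0 0 0; -1 0 0 0 0 0 0; -1 0 0 0 0 0 0; -1 0 0 0 0 0 0")

```text
time: 19.4
tcp_pos: [0.544, -0.1993, 0.0623]
tool_rot: [0.121, 3.139, -0.0]
contact_force: [-0.2, 0.3, -1.7]
grip_width: 0.198
finger_force: 59.1
```

arm_command(deltas="-1 0 0 0.002 0 0 0; -1 0 0 0.002 0 0 0; -1 0 0 0.002 0 0 0; -1 0 0 0.002 0 0 0; -1 0 0 0.002 0 0 0; -1 0 0 0.002 0 0 0; -1 0 0 0 0 0 0; -1 0 0 0 0 0 0; -1 0 0 0 0 0 0; -1 0 0 0 0 0 0")

```text
time: 20.4
tcp_pos: [0.5439, -0.1993, 0.0564]
tool_rot: [0.121, 3.139, -0.0]
contact_force: [0.6, -0.3, -2.0]
grip_width: 0.199
finger_force: 59.1
```

arm_command(deltas="-1 0 0 0.001 0 0 0; -1 0 0 0.001 0 0 0; -1 0 0 0.001 0 0 0; -1 0 0 0.001 0 0 0; -1 0 0 0 0 0 0; -1 0 0 0 0 0 0; -1 0 0 0 0 0 0; -1 0 0 0 0 0 0; -1 0 0 0 0 0 0; -1 0 0 0 0 0 0")

```text
time: 21.4
tcp_pos: [0.5439, -0.1992, 0.0543]
tool_rot: [-0.121, -3.139, -0.0]
contact_force: [-1.0, -0.1, -0.2]
grip_width: 0.202
finger_force: 59.2
```

Near contact; half a millimetre steps more.

arm_command(deltas="-1 0 0 0.001 0 0 0; -1 0 0 0.001 0 0 0; -1 0 0 0 0 0 0; -1 0 0 0 0 0 0; -1 0 0 0 0 0 0; -1 0 0 0 0 0 0; -1 0 0 0 0 0 0; -1 0 0 0 0 0 0; -1 0 0 0 0 0 0; -1 0 0 0 0 0 0")

```text
time: 22.4
tcp_pos: [0.5439, -0.1993, 0.0543]
tool_rot: [-0.121, -3.139, -0.0]
contact_force: [-3.8, 1.7, 6.1]
grip_width: 0.195
finger_force: 60.4
```

arm_command(deltas="-0.4 0 0 0 0 0 0; -0.2 0 0 0 0 0 0; 0 0 0 0 0 0 0; 0.2 0 0 0 0 0 0; 0.2 0 0 0 0 0 0; 0.2 0 0 0 0 0 0; 0.2 0 0 -0.02 0 0 0; 0.2 0 0 -0.04 0 0 0; 0.2 0 0 -0.06 0 0 0; 0.2 0 0 -0.06 0 0 0")

```text
time: 23.4
tcp_pos: [0.5435, -0.1991, 0.1444]
tool_rot: [-0.121, -3.139, -0.0]
contact_force: [-0.4, -0.0, -0.1]
grip_width: 0.599
finger_force: 0.0
```

arm_command(deltas="0.2 0 0 -0.08 0 0 0; 0.2 0 0 -0.08 0 0 0; 0.2 -0.08 0 0 0 0 0; 0.2 -0.08 0 0 0 0 0; 0.2 0 0 0 0 0 0; 0.2 0 0 0 0 0 0; 0.2 0 0 0 0 0 0; 0.2 0 0 0 0 0 0; 0.2 0 0 0 0 0 0; 0.2 0 0 0 0 0 0")

```text
time: 24.4
tcp_pos: [0.6231, -0.2054, 0.2236]
tool_rot: [0.121, 3.139, -0.0]
contact_force: [0.3, 0.1, 0.5]
grip_width: 0.601
finger_force: 0.0
```

```bash
python3 -c "
from h import *
to([.541,-.199,.055])
for n in ('top','scene'): cv2.imwrite('pics/%s6.png'%n,imaging.read_camera(n))
a=cv2.imread('pics/top6.png')[180:330,180:460];b=cv2.imread('pics/scene6.png')[160:340,210:430]
a=cv2.resize(a,None,fx=1.6,fy=1.6);b=cv2.resize(b,None,fx=1.45,fy=1.45)
o=np.zeros((270,780,3),np.uint8);o[:240,:448]=a;o[:b.shape[0],450:450+b.shape[1]]=b;cv2.imwrite('pics/c6.png',o)"
```

```text
t 24.4 pos [ 0.6231 -0.2054  0.2236] yang 1.494 q [-0.36  0.24  1.67 -0.    1.23 -1.85] F [0.3 0.1 0.5] M [ 0.02  0.01 -0.01] w 0.601 ff 0.0
shift [1.647e-01 2.000e-04 3.371e-01]
```

View pics/c6.png

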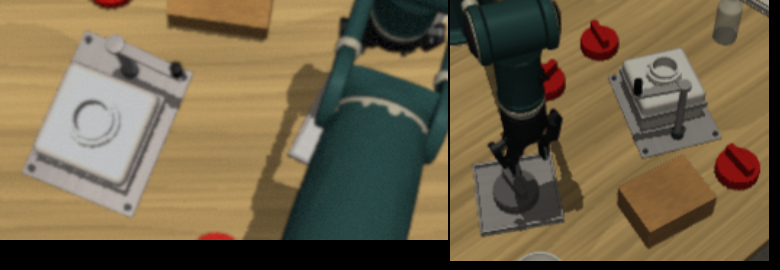

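The cap lies flat in the tray with its grip upwards. The bar is still swung aside, the neck is open, and the gripper is clear of everything.

```bash
python3 -c "
from workcell import hand_in
print(hand_in())"
```

```text
the job is handed in; nothing more can be done
None
```

I swung the bar aside, unscrewed the cap and set it down flat in the tray with its grip upwards, then handed the job in at about 24.5 s; the hand-in returned no verdict.

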